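# Hang the dippers in the basin and set the tap for a soak

### The job

Get the dipper ladles ready to soak: first shut the tap fully, then, with it shut, hang every dipper by its own hook over the rim of the washing-up basin, upright with its cup inside the basin and clear of the floor. Once they all hang there, turn the tap lever to half open, on the red tick, and leave the other things on the drainer where they are.

Things in the scene. Friction and masses are not known exactly. Their poses are not given: they have to be found in the camera images.
- basin: Blue rectangular washing-up basin, fixed in place, open on top: 200 mm along its own x, 290 mm along its own y, 140 mm tall, straight upright walls 6 mm thick all round, floor about 6 mm thick. Origin: centre of its underside. Its x axis points away from the robot (give or take its yaw), so the long wall at x = -100..-94 mm is the one nearest the robot. The tap's spout hangs over its far left corner.
- tap_lever (a joint): Angle in rad of the tap's quarter-turn lever about the upright pivot: 0 = shut, 1.571 = fully open, stops at both ends; it grows anticlockwise seen from above. The lever stays where it is left (about 0.12 N m of friction).
- tap: Fixed steel pillar tap left of the basin; origin on the worktop on the pillar's axis (36 mm thick). Its spout runs to the basin, top no higher than 196 mm. On the pillar, under the lever, is a white dial 92 mm across (top 205 mm above the worktop) with a black tick at shut, a red tick at half open and a black tick at fully open; the lever covers the tick it points at.
- tap_pivot (a point): On the lever's upright pivot axis, at mid-height of the lever (223 mm above the worktop). Axes of the fixed tap, not of the lever: the lever points along this frame's +y when shut, along its -x when fully open, midway at half open.
- lever_grip (a point): Centre of the lever's blue plastic grip, 80 mm out from the pivot: a bar 14 mm wide, 60 mm long (along the lever), 20 mm tall. Lever tip 110 mm from the pivot. Turns with the lever, whose outward direction is this frame's +y.
- dipper1_mid (a point): Steel dipper with red grip, about 160 g, standing on its flat cup (may be absent): cup 56 mm across, 45 mm tall; a flat upright handle up one side to 170 mm, 5 mm (x) by 14 mm (y), its red grip 9 by 15 mm from 112 mm up. This point: on the handle's centre line, 85 mm above the cup's underside. x points from handle to cup (cup axis at x = 30.5 mm), z up the handle.
- dipper1_hook (a point): Middle of the underside of the red dipper's hook bridge: 107 mm above the cup's underside, 11.5 mm from the handle's centre line on the side away from the cup (the dipper's -x; same axes). Hook 14 mm wide (y), 18 mm gap between handle and hook leg; the leg is 5 mm thick and reaches 28 mm below the bridge's underside.
- dipper2_mid (a point): Steel dipper with green grip, about 160 g, standing on its flat cup (may be absent): cup 56 mm across, 45 mm tall; a flat upright handle up one side to 170 mm, 5 mm (x) by 14 mm (y), its green grip 9 by 15 mm from 112 mm up. This point: on the handle's centre line, 85 mm above the cup's underside. x points from handle to cup (cup axis at x = 30.5 mm), z up the handle.
- dipper2_hook (a point): Middle of the underside of the green dipper's hook bridge: 107 mm above the cup's underside, 11.5 mm from the handle's centre line on the side away from the cup (the dipper's -x; same axes). Hook 14 mm wide (y), 18 mm gap between handle and hook leg; the leg is 5 mm thick and reaches 28 mm below the bridge's underside.
- dipper3_mid (a point): Steel dipper with yellow grip, about 160 g, standing on its flat cup (may be absent): cup 56 mm across, 45 mm tall; a flat upright handle up one side to 170 mm, 5 mm (x) by 14 mm (y), its yellow grip 9 by 15 mm from 112 mm up. This point: on the handle's centre line, 85 mm above the cup's underside. x points from handle to cup (cup axis at x = 30.5 mm), z up the handle.
- dipper3_hook (a point): Middle of the underside of the yellow dipper's hook bridge: 107 mm above the cup's underside, 11.5 mm from the handle's centre line on the side away from the cup (the dipper's -x; same axes). Hook 14 mm wide (y), 18 mm gap between handle and hook leg; the leg is 5 mm thick and reaches 28 mm below the bridge's underside.
- dipper4_mid (a point): Steel dipper with black grip, about 160 g, standing on its flat cup (may be absent): cup 56 mm across, 45 mm tall; a flat upright handle up one side to 170 mm, 5 mm (x) by 14 mm (y), its black grip 9 by 15 mm from 112 mm up. This point: on the handle's centre line, 85 mm above the cup's underside. x points from handle to cup (cup axis at x = 30.5 mm), z up the handle.
- dipper4_hook (a point): Middle of the underside of the black dipper's hook bridge: 107 mm above the cup's underside, 11.5 mm from the handle's centre line on the side away from the cup (the dipper's -x; same axes). Hook 14 mm wide (y), 18 mm gap between handle and hook leg; the leg is 5 mm thick and reaches 28 mm below the bridge's underside.
- beaker: Pink plastic beaker, 72 mm across and 90 mm tall; origin at the centre of its underside. A bystander: leave it be.
- wooden_spoon: Wooden spoon, 260 mm long, lying flat. A bystander: leave it be.
- soap_bottle: Green washing-up liquid bottle, 60 mm across and 190 mm tall; origin at the centre of its underside. A bystander: leave it be.
- mug: White ceramic mug, 80 mm across and 90 mm tall; origin at the centre of its underside. A bystander: leave it be.
- jar: Glass jar with a red lid, 70 mm across and 100 mm tall; origin at the centre of its underside. A bystander: leave it be.
Things that resemble listed ones, but are neither listed nor needed, are in the scene too. What is shaped like the part that bears dipper1_mid but orange is not meant.

How it is judged:
By the outcome, as a careful person would: the job done as asked, in the order asked, and still so for the second after the job is handed in, with the robot touching nothing.
Of dipper1, dipper2, dipper3, dipper4 only 3 to 4 are there at a start; the rules pass over those that are not, and their reading is None.
At some moment in a run one of dipper1, dipper2, dipper3, dipper4 may be knocked a few centimetres aside while the robot is not near it.
It also fails if it takes over 200 s, if anything falls off the work surface, if the arm or the gripper's body presses on something with over 40 N, if the wrist force passes 120 N, or if a joint passes its speed limit or range.

### The arm

A 6-joint arm with a two-finger parallel gripper is mounted at the origin on the work surface. World frame = base frame: x ahead of the robot, y to its left, z up, the work surface at z = 0. Lengths are in m, angles in rad, forces in N, time in s.
With the tool pointing down it reaches from about 0.25 to 0.775 m from the base axis. Payload 4 kg.
Tool frame: the origin (TCP) lies midway between the tips of the shut fingers; the grasp point (between the pads) lies 19 mm behind it; z points along the fingers, y is the direction in which the jaws open and shut (so a half turn about z gives the same grasp; the last joint's range is limited). The gripper opens to 85 mm and grips with 20 to 120 N. Pads are 22 mm wide; open, the fingers measure 114 mm over their backs; the gripper's body (76 mm by 85 mm) begins 54 mm behind the grasp point. The pads swing forward as they close: fully open they stand 13 mm farther back than shut.
Start: joints at [-1.279, 0.087, 1.371, -0, 1.684, -0.103], TCP at [0.212, -0.508, 0.231] pointing down, gripper open.
Joint ranges: [-3.1, 3.1], [-0.76, 2.03], [0.27, 2.55], [-1.08, 4.22], [0.17, 2.65], [-2.57, 2.57]. Speed limits (rad/s): [2.79, 2.79, 3.14, 3.14, 3.14, 3.14].

### API

Orientations are given as a unit quaternion [w, x, y, z].
In Python, from workcell import arm gives the robot as it stands.
- The arm moves only by the shell command python3 -m handwheel 'ROWS' [FORCE]. ROWS is JSON, a list of rows, each a list of 3 entries, a list of its own where there are three numbers: the shift along the world's x, y, z as a fraction of full scale, then the turn, a rotation vector about the world's x, y, z as a fraction of full scale, then the opening, from 0 (shut) to 1 (fully open). A call has 1 to 12 rows; each row is the pose to reach, as a shift and turn from the pose commanded when the call began; what a row does not reach only later rows make up. Full scale, the value 1, is 800 mm for a shift and 45 degrees for a turn. A row lasts 1/12 s, in which the tool goes at most 41.7 mm and 7.16 degrees, less where a joint would pass 70% of its speed; a pose out of reach is approached as far as the arm can. A call with a number of a shift or a turn outside -1 to 1 is refused whole. A call with a gripper value outside its range is refused whole. The fingers move at their own pace and stop on an object; FORCE is the grip in N (left out, the last holds). Time passes only in rows, so rows that repeat a pose let the fingers close. It gives the time, the measured TCP pose, the force and the opening at its end, in the units of the state.
- arm.sense(): the state, without advancing time (a new reading comes with each control period).
- arm.capture(name): name is "side" or "top"; returns a dict with "pixels" (384x512x3 uint8, blue, green, red), "K" (3x3 intrinsics, pixels), "R" (3x3) and "t" (3): a world point X has camera coordinates R X + t. Camera axes: x right, y down, z forward; pixel columns grow to the right and rows downward; lengths in m; the calibration is good to about 2 mm. A picture is of the moment at which its call begins. There is no depth.
- arm.close_job(): hands the job in, once; it reports no verdict.
Trained networks look in the newest picture that a camera, given by its name, has taken for a name from the list of things; names that differ only in an ending like _2 or _b are one class to them, and where a whole thing is asked for, a point or a joint stands for the part that bears it (a point fixed in the world has none). Each returns a list of dicts, best first, with "score" (0 to 1); they miss things now and then, are a little off and sometimes report something else, mostly with a low value. They report only what shows in the picture. A call takes as long as a camera call. They do not tell look-alikes from the thing itself.
- arm.find_in(thing, camera): "box" ([centre column, centre row, width, height] in pixels, round what is visible of it).
- arm.regions_of(thing, camera): "region" (384x512 bool, what is visible of it) and "box" ([centre column, centre row, width, height] in pixels, round what is visible of it).
- arm.spot_point(thing, camera): "uv" ([column, row] in pixels: a listed point, or the origin of a listed thing).
The state is a dict: "t": time; "q": joint angles; "joint_velocities": joint speeds; "tau": joint torques, N m; "position": TCP position; "orientation": TCP orientation; "ft_force": force on the tool from outside, world axes, zero at the start; "wrist_torque": the same for the moment, N m; "width": finger opening in m.
Only numpy, scipy, OpenCV 4.12 (cv2) and the standard library are available. Lean on these libraries where they do the work, as an engineer would, in place of code of your own. Each camera call takes 0.05 s, during which the arm holds its last target. There are 200 camera calls.

## Working session

There is one attempt and no reset: what is moved stays moved. The work goes in short steps, Python scripts to look and compute and a shell command to move; the robot and the scene stay as the last step left them, time stands still between calls to the robot, and variables do not carry over. Pictures are saved under pics/ and viewed, about 12 in all and at most 16, crops included, and the job is handed in when it is done.

```bash
ls; mkdir -p pics; python3 - <<'E'
from workcell import arm
import cv2,numpy as np
for c in("side","top"):
    d=arm.capture(c); cv2.imwrite(f"pics/{c}0.png",cv2.resize(d["pixels"],(800,600),interpolation=cv2.INTER_CUBIC))
    print(c,d["K"].tolist(),np.round(d["R"],4).tolist(),np.round(d["t"],4).tolist())
s=arm.sense();print(s["t"],s["position"],s["orientation"],s["width"],s["ft_force"])
E
```

```text
pics
side [[396.55249354531713, 0.0, 255.04877044220572], [0.0, 396.55249354531713, 193.06358997049156], [0.0, 0.0, 1.0]] [[-0.9708, -0.2397, -0.0062], [-0.1614, 0.672, -0.7227], [0.1774, -0.7006, -0.6911]] [0.5004, 0.1888, 1.0533]
top [[494.508108463613, 0.0, 257.27638676036645], [0.0, 494.508108463613, 196.88635705776127], [0.0, 0.0, 1.0]] [[-0.0206, -0.9997, 0.0127], [-0.9937, 0.0191, -0.1106], [0.1103, -0.0149, -0.9938]] [0.0224, 0.5218, 1.3425]
0.1 [ 0.21140024 -0.50725031  0.23020372] [-1.04006232e-03  9.80582844e-01  1.96102512e-01 -9.48128073e-05] 0.08541430987050105 [-0.03914858  1.29745034  0.08203622]
```

View pics/side0.png

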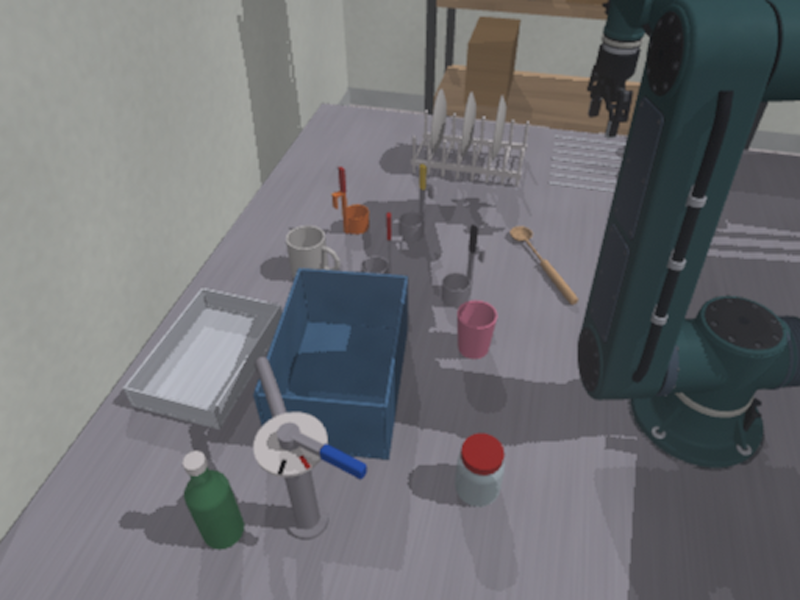

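View pics/top0.png

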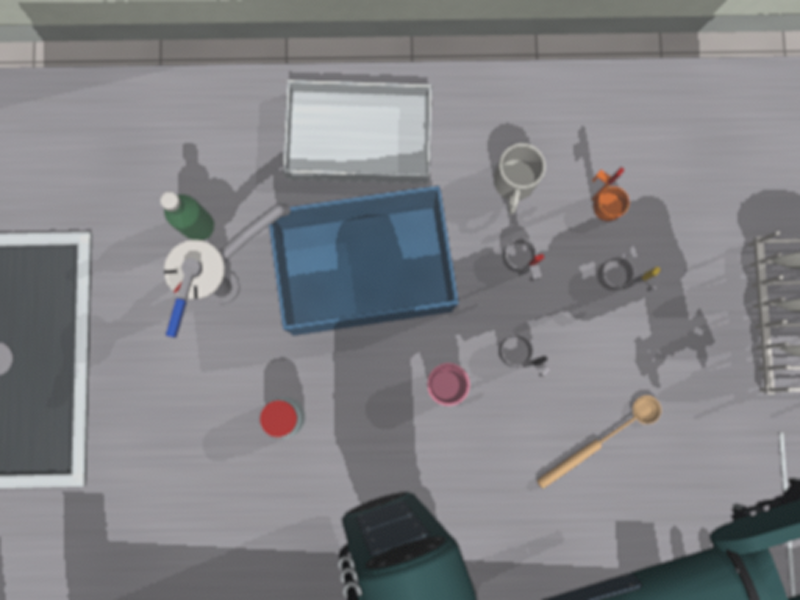

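```bash
cat > h.py <<'E'
from workcell import arm
import cv2,numpy as np
cams={}
def cap(names=("side","top")):
    for c in names: cams[c]=arm.capture(c)
    return cams
def proj(c,X):
    d=cams[c];p=d["K"]@(d["R"]@np.asarray(X,float)+d["t"]);return p[:2]/p[2]
def ray(c,uv):
    d=cams[c];o=-d["R"].T@d["t"];v=d["R"].T@np.linalg.inv(d["K"])@[uv[0],uv[1],1];return o,v/np.linalg.norm(v)
def atz(c,uv,z):
    o,v=ray(c,uv);return o+v*(z-o[2])/v[2]
def tri(a,b):
    (o1,v1),(o2,v2)=ray("side",a),ray("top",b)
    s=np.linalg.lstsq(np.c_[v1,-v2],o2-o1,rcond=None)[0]
    p,q=o1+s[0]*v1,o2+s[1]*v2
    return (p+q)/2,np.linalg.norm(p-q)*1000
E
python3 - <<'E'
from h import *
cap()
np.set_printoptions(precision=3,suppress=True)
for n in ["basin","tap","tap_pivot","lever_grip"]+[f"dipper{i}_{k}" for i in (1,2,3,4) for k in("mid","hook")]+["beaker","soap_bottle","mug","jar","wooden_spoon"]:
    r={c:[(np.round(x["uv"],1),round(x["score"],2)) for x in arm.spot_point(n,c)][:4] for c in cams}
    print(n,r)
    for a,sa in r["side"]:
        for b,sb in r["top"]:
            X,e=tri(a,b)
            if e<12: print("   ",a,b,X,round(e,1))
E
```

```text
basin {'side': [(array([218.6, 245.5]), 0.79), (array([196.1, 333.7]), 0.55)], 'top': [(array([233.4, 169.6]), 0.65)]}
    [218.6 245.5] [233.4 169.6] [ 0.603  0.078 -0.004] 4.1
tap {'side': [(array([195.9, 334.4]), 0.8), (array([302.5, 307.6]), 0.69)], 'top': [(array([143. , 180.4]), 0.91)]}
    [195.9 334.4] [143.  180.4] [ 0.578  0.336 -0.012] 5.2
tap_pivot {'side': [(array([184.6, 277.4]), 0.73)], 'top': [(array([116.8, 173. ]), 0.95)]}
    [184.6 277.4] [116.8 173. ] [0.564 0.345 0.236] 3.5
lever_grip {'side': [(array([222.6, 296.1]), 0.82), (array([273.1, 119.4]), 0.71), (array([346.5, 169.5]), 0.25)], 'top': [(array([112.6, 203.4]), 0.69)]}
    [222.6 296.1] [112.6 203.4] [0.49  0.358 0.22 ] 4.1
dipper1_mid {'side': [(array([222.5, 128.7]), 0.63), (array([250.7, 159. ]), 0.51)], 'top': [(array([389. , 114.9]), 0.73), (array([340.9, 173.4]), 0.68)]}
    [250.7 159. ] [340.9 173.4] [ 0.578 -0.213  0.082] 6.1
dipper1_hook {'side': [(array([217.2, 124.6]), 0.95)], 'top': [(array([344.8, 172.7]), 0.91), (array([385.4, 115.4]), 0.76)]}
    [217.2 124.6] [385.4 115.4] [ 0.727 -0.333 
[... 720 characters left out ...]
rray([307.4, 226.4]), 0.87)], 'top': [(array([282.9, 247.4]), 0.78)]}
    [307.4 226.4] [282.9 247.4] [ 0.376 -0.058 -0.012] 10.6
soap_bottle {'side': [], 'top': [(array([129.4, 144.8]), 0.74)]}
mug {'side': [(array([199.3, 171.7]), 0.92)], 'top': [(array([329.1, 116.1]), 0.82)]}
    [199.3 171.7] [329.1 116.1] [ 0.756 -0.2    0.005] 1.7
jar {'side': [(array([305.7, 313.5]), 0.76)], 'top': [(array([181.3, 268.2]), 0.59)]}
    [305.7 313.5] [181.3 268.2] [ 0.332  0.227 -0.003] 3.8
wooden_spoon {'side': [(array([348.3, 171.5]), 0.71), (array([303.7, 162.6]), 0.19)], 'top': [(array([384.2, 283.5]), 0.84), (array([181.7, 266.2]), 0.44)]}
    [348.3 171.5] [384.2 283.5] [ 0.274 -0.341 -0.015] 2.2
```

Side view: the lever (≈320,455) points past the red tick (305,462). Dippers: red at (388,235) and orange look-alike at (343,190), which is not meant; yellow at (422,195), black at (472,255), no green one. In the top view red is at (520,258), yellow (615,272), black (515,350) and orange (610,195). I'll measure precisely now.

```bash
cat > fit.py <<'E'
from h import *
from scipy.optimize import least_squares
np.set_printoptions(precision=4,suppress=True)
def basin():
    # rim outer outline from top region, z=.14
    m=max(arm.regions_of("basin","top"),key=lambda r:r["score"])["region"].astype(np.uint8)
    c=max(cv2.findContours(m,cv2.RETR_EXTERNAL,cv2.CHAIN_APPROX_NONE)[0],key=cv2.contourArea)[:,0]
    P=np.array([atz("top",p,.14)[:2] for p in c]).astype(np.float32)
    return cv2.minAreaRect(P)
E
python3 - <<'E'
from fit import *
cap()
print(basin())
t=cams["top"]["pixels"]
im=np.hstack([cv2.resize(t[145:220,95:170],(400,400),interpolation=cv2.INTER_CUBIC),cv2.resize(t[145:245,310:410],(400,400),interpolation=cv2.INTER_CUBIC)])
s=cams["side"]["pixels"]
im2=np.hstack([cv2.resize(s[250:320,155:225],(400,400),interpolation=cv2.INTER_CUBIC),cv2.resize(s[100:200,210:310],(400,400),interpolation=cv2.INTER_CUBIC)])
cv2.imwrite("pics/a.png",im);cv2.imwrite("pics/b.png",im2)
E
```

```text
((0.5908927917480469, 0.07680295407772064), (0.21298013627529144, 0.29255521297454834), 7.267444133758545)
```

View pics/a.png

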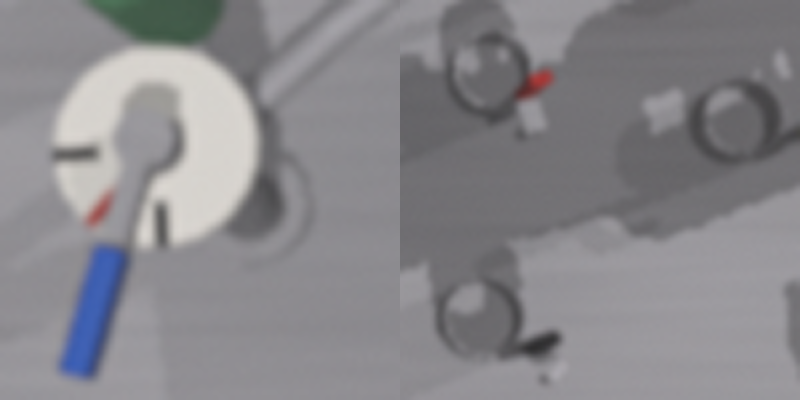

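View pics/b.png

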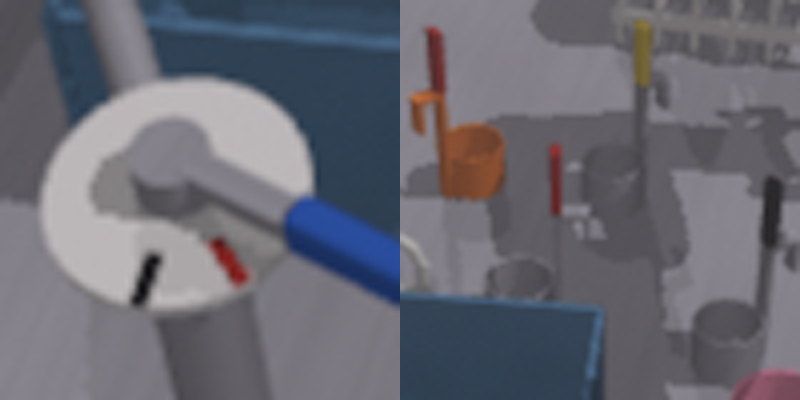

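The top crop shows the shut tick on the left (crop 52–98,154), the open tick at the bottom (163,203–245), red between them, and the lever between red and open. Red, yellow and black dippers are confirmed. Next: tap yaw, lever angle and dipper poses.

```bash
cat >> fit.py <<'E'
HSV={"red":((0,140,60),(6,255,255)),"yellow":((18,110,60),(32,255,255)),"blue":((108,150,60),(125,255,255))}
def blob(c,col,near,r=25):
    h=cv2.cvtColor(cams[c]["pixels"],cv2.COLOR_BGR2HSV)
    if col=="black": m=((cams[c]["pixels"].max(2)<52)*255).astype(np.uint8)
    else: m=cv2.inRange(h,*map(np.array,HSV[col]))
    if col=="red": m|=cv2.inRange(h,np.array((172,140,60)),np.array((180,255,255)))
    yy,xx=np.mgrid[:384,:512]; m[(xx-near[0])**2+(yy-near[1])**2>r*r]=0
    n,l,st,ce=cv2.connectedComponentsWithStats(m)
    if n<2: return None
    k=1+np.argmax(st[1:,4]); return ce[k],st[k]
E
python3 - <<'E'
from fit import *
cap()
f=lambda x,y:np.array([95+x/5.3333-.4,145+y/5.3333-.4])
C=atz("top",f(156,146),.205)[:2]
for n,p in dict(shut=(75,154),open=(163.5,225),red=(100,208)).items():
    v=atz("top",f(*p),.205)[:2]-C;print(n,v,np.degrees(np.arctan2(v[1],v[0])))
print("dialC",C)
a,b=f(108,247),f(78,375)
A,B=atz("top",a,.233)[:2],atz("top",b,.233)[:2];v=B-A;print("grip ends",A,B,np.degrees(np.arctan2(v[1],v[0])))
cup={"red":(332,163.5),"yellow":(393.5,174.8),"black":(329.8,224.3)}
for n,(s,t) in dict(red=((249,148),(344,166)),yellow=((270,113),(417,174)),black=((303,153),(347,231))).items():
    bs,bt=blob("side",n,s,18),blob("top",n,t,12)
    X,e=tri(bs[0],bt[0]); c=atz("top",cup[n],.045)
    d=c[:2]-X[:2]
    print(n,bs[0],bs[1][2:],bt[0],bt[1][2:],"grip",X,round(e,1),"cup",c[:2],"L",np.linalg.norm(d),"yaw",np.degrees(np.arctan2(d[1],d[0])))
    for k in("mid","hook"):
        pass
r=basin();bx=cv2.boxPoints(r);print("basin",r);print(bx)
E
```

```text
shut [-0.003   0.0366] 94.67780602185796
open [-0.0362 -0.0037] -174.15406412297298
red [-0.0279  0.025 ] 138.17540626380986
dialC [0.5694 0.3362]
grip ends [0.52   0.3497] [0.4637 0.3621] 167.5085119583418
red [248.3333 145.1667] [ 2 16 24] [343.9167 164.9167] [ 5  3 12] grip [ 0.5885 -0.2117  0.1357] 0.9 cup [ 0.6092 -0.1964] L 0.02582165961703115 yaw 36.37901935775517
yellow [270.1064 112.4468] [ 4 16 47] [417.1071 174.25  ] [10  7 28] grip [ 0.5604 -0.3979  0.1413] 0.4 cup [ 0.5745 -0.3655] L 0.035349181427053 yaw 66.54628559252194
black [302.3725 152.6863] [ 4 17 51] [343.3333 231.3333] [2 2 3] grip [ 0.4191 -0.2015  0.1448] 2.9 cup [ 0.4413 -0.1841] L 0.028200116365415043 yaw 38.11767985109892
basin ((0.5912008881568909, 0.07704759389162064), (0.21502552926540375, 0.29112404584884644), 7.40177583694458)
[[ 0.4658  0.2075]
 [ 0.5033 -0.0812]
 [ 0.7166 -0.0535]
 [ 0.6791  0.2352]]
```

```bash
cat >> fit.py <<'E'
def dip(p,L): # local->world
    x,y,a=p;c,s=np.cos(a),np.sin(a);L=np.atleast_2d(L);return np.c_[x+c*L[:,0]-s*L[:,1],y+s*L[:,0]+c*L[:,1],L[:,2]]
def fitdip(obs,p0):
    f=lambda p:np.concatenate([(proj(c,dip(p,L)[0])-uv)*w for c,L,uv,w in obs])
    r=least_squares(f,p0,loss="soft_l1");return r.x,np.round(r.fun,1)
def wire(c,img,p,s,o,col):
    segs=[]
    for z in(0,.045):
        t=np.linspace(0,2*np.pi,25);segs.append(np.c_[.0305+.028*np.cos(t),.028*np.sin(t),0*t+z])
    for y in(-.007,.007): segs.append(np.array([[0,y,0],[0,y,.17],[0,-y,.17]]))
    for y in(-.007,.007): segs.append(np.array([[0,y,.107],[-.023,y,.107],[-.023,y,.079]]))
    for g in segs:
        q=np.array([(proj(c,X)-o+.5)*s for X in dip(p,g)]).astype(np.int32);cv2.polylines(img,[q],False,col,1,cv2.LINE_AA)
def box(c,img,P,s,o,col):
    q=np.array([(proj(c,X)-o+.5)*s for X in P]).astype(np.int32);cv2.polylines(img,[q],True,col,1,cv2.LINE_AA)
E
python3 - <<'E'
from fit import *
cap()
T={"red":((347,163.6),(332,163.5),(248.7,136.5),(240,168.7),(.589,-.212,.6)),
"yellow":((422,171.5),(393.5,174.8),(270.7,105.5),(262.5,140.5),(.56,-.398,1.1)),
"black":((349.5,229.3),(329.8,224.3),(303,144.5),(291.7,179.5),(.42,-.202,.7))}
t=cams["top"]["pixels"];s=cams["side"]["pixels"]
ot=np.array([310,145]);os_=np.array([210,100])
A=cv2.resize(t[145:245,310:435],(500,400),interpolation=cv2.INTER_CUBIC);B=cv2.resize(s[100:205,210:315],(420,420),interpolation=cv2.INTER_CUBIC)[:400]
for n,(tt,tc,st,sc,p0) in T.items():
    p,r=fitdip([("top",[0,0,.17],tt,1),("top",[.0305,0,.045],tc,2),("side",[0,0,.17],st,1),("side",[.0305,0,.045],sc,1.)],p0)
    print(n,p,np.degrees(p[2]),r)
    for k in("mid","hook"):
      L=[[0,0,.085]] if k=="mid" else [[-.0115,0,.107]]
      print("  ",k,[proj(c,dip(p,L)[0]).round(1) for c in cams])
    wire("top",A,p,4,ot,(0,255,0));wire("side",B,p,4,os_,(0,255,0))
cv2.imwrite("pics/c.png",np.hstack([A,B])[:,:920])
c=np.array([.5987,.078]);a=np.radians(7.4);R=np.array([[np.cos(a),-np.sin(a)],[np.sin(a),np.cos(a)]])
D=cv2.resize(t[110:220,165:300],(540,440),interpolation=cv2.INTER_CUBIC)
for hx,hy,z in((.1,.145,.14),(.094,.139,.14),(.1,.145,0)):
    box("top",D,[[*(c+R@v),z] for v in([hx,hy],[-hx,hy],[-hx,-hy],[hx,-hy])],4,np.array([165,110]),(0,255,255))
cv2.imwrite("pics/d.png",D)
E
python3 -c "
import cv2,numpy as np
c=cv2.imread('pics/c.png');d=cv2.imread('pics/d.png')
c=cv2.resize(c,(800,348));d=cv2.resize(d,(306,249));o=np.zeros((600,800,3),np.uint8);o[:348]=c;o[350:599,:306]=d;cv2.imwrite('pics/e.png',o)"
```

```text
red [ 0.5851 -0.2131  0.5826] 33.37882245068446 [ 0.1  0.4 -0.1 -0.9  0.5 -0.7  0.8  1.2]
   mid [array([249.6, 158. ]), array([341. , 169.6])]
   hook [array([253. , 151.7]), array([345. , 171.8])]
yellow [ 0.5623 -0.3943  1.1572] 66.30290887419143 [-2.6  0.2  0.6 -0.1 -1.2 -0.   1.2  0.1]
   mid [array([269.1, 127. ]), array([408.7, 176.8])]
   hook [array([271.2, 120.1]), array([415.4, 177.2])]
black [ 0.4223 -0.2089  0.9005] 51.5953702440409 [-1.4 -0.4  0.6 -0.  -0.2 -0.3  0.8  0.9]
   mid [array([300.7, 166.6]), array([341.8, 230.4])]
   hook [array([304. , 159.5]), array([346.9, 232.7])]
```

View pics/e.png

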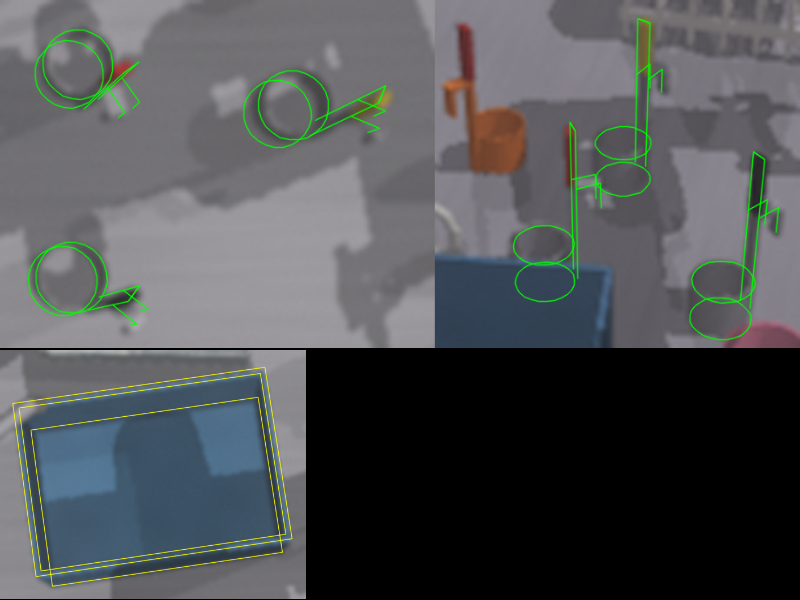

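Fits look plausible (basin overlay maybe 3–4 mm too far out, to be refined). Moving to the lever now: closing the fingers, with a turn of +100° in total along the way.

```bash
python3 -m handwheel '[[[0,0,0.0625],[0,0,0.2],0],[[0.236,0.509,0.0625],[0,0,1],0],[[0.236,0.509,0.0625],[0,0,1],0],[[0.236,0.509,0.0625],[0,0,1],0],[[0.236,0.509,0.0625],[0,0,1],0],[[0.236,0.509,0.0625],[0,0,1],0],[[0.236,0.509,0.0625],[0,0,1],0],[[0.236,0.509,0.0625],[0,0,1],0],[[0.236,0.509,0.0625],[0,0,1],0],[[0.236,0.509,0.0625],[0,0,1],0],[[0.236,0.509,0.0625],[0,0,1],0],[[0.236,0.509,0.0625],[0,0,1],0]]' 30
python3 -m handwheel '[[[0.1,0.515,0],[0,0,1],0],[[0.1,0.515,0],[0,0,1],0],[[0.1,0.515,0],[0,0,1],0],[[0.1,0.515,0],[0,0,1],0],[[0.1,0.515,0],[0,0,1],0],[[0.1,0.515,0],[0,0,1],0],[[0.1,0.515,0],[0,0,1],0],[[0.1,0.515,0],[0,0,1],0],[[0.1,0.515,0],[0,0,1],0],[[0.1,0.515,0],[0,0,1],0],[[0.1,0.515,0],[0,0,1],0],[[0.1,0.515,0],[0,0,1],0]]'
```

```text
t: 3.3
position: [0.4009, -0.0977, 0.2818]
orientation: [0.0, 0.83, 0.557, 0.001]
ft_force: [1.2, -0.5, 0.0]
width: -0.0
t: 4.3
position: [0.48, 0.3135, 0.2799]
orientation: [-0.001, 0.553, 0.833, -0.001]
ft_force: [-0.7, -0.3, 0.5]
width: -0.0003
```

```bash
python3 -m handwheel '[[[0,0,-0.05],[0,0,0],0],[[0,0,-0.089],[0,0,0],0],[[0,0,-0.089],[0,0,0],0],[[0,0,-0.089],[0,0,0],0]]'
python3 -m handwheel '[[[0.004,0.03,0],[0,0,0],0],[[0.011,0.061,0],[0,0,0],0],[[0.02,0.078,0],[0,0,0],0],[[0.027,0.093,0],[0,0,0],0],[[0.038,0.105,0],[0,0,0],0],[[0.049,0.116,0],[0,0,0],0],[[0.06,0.122,0],[0,0,0],0],[[0.068,0.127,0],[0,0,0],0],[[0.068,0.127,0],[0,0,0],0],[[0.068,0.127,0],[0,0,0],0]]'
python3 -m handwheel '[[[0.005,0.002,0],[0,0,0],0],[[0.005,0.002,0],[0,0,0],0],[[0.005,0.002,0],[0,0,0],0]]'
python3 - <<'E'
from h import *
cap();t=cams["top"]["pixels"];s=cams["side"]["pixels"]
cv2.imwrite("pics/f.png",np.hstack([cv2.resize(t[145:220,80:155],(400,400),interpolation=cv2.INTER_CUBIC),cv2.resize(s[240:320,155:235],(400,400),interpolation=cv2.INTER_CUBIC)]))
E
```

```text
t: 4.63
position: [0.4792, 0.3096, 0.2083]
orientation: [-0.001, 0.555, 0.832, -0.002]
ft_force: [0.1, 0.1, 0.3]
width: 0.0001
t: 5.47
position: [0.5358, 0.4131, 0.2124]
orientation: [0.001, 0.555, 0.832, 0.002]
ft_force: [0.8, -0.4, -1.1]
width: -0.0002
t: 5.72
position: [0.5388, 0.4147, 0.2106]
orientation: [0.0, 0.555, 0.832, 0.0]
ft_force: [-0.5, -0.1, -0.0]
width: -0.0001
```

View pics/f.png

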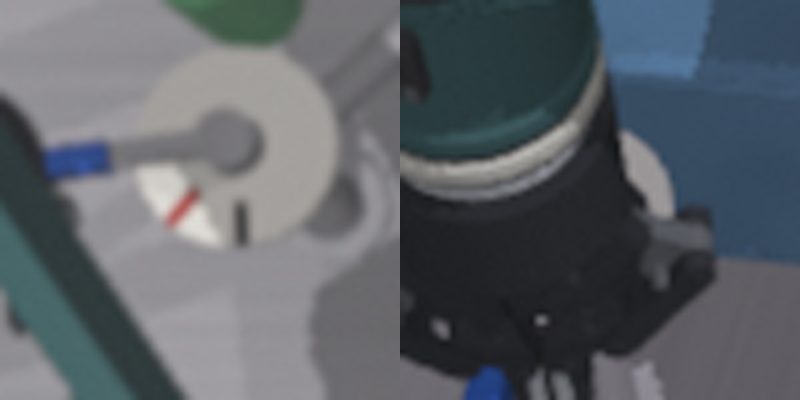

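The lever now covers the shut tick or nearly so (top crop 45–260,150). I'll nudge further in small steps until the stop pushes back.

```bash
python3 -m handwheel '[[[0.004,0,0],[0,0,0],0],[[0.004,0,0],[0,0,0],0],[[0.004,0,0],[0,0,0],0],[[0.004,0,0],[0,0,0],0]]' | grep -E "pos|force"
python3 -m handwheel '[[[0.004,0,0],[0,0,0],0],[[0.004,0,0],[0,0,0],0],[[0.004,0,0],[0,0,0],0],[[0.004,0,0],[0,0,0],0]]'| grep -E "pos|force"
```

```text
position: [0.5418, 0.4149, 0.2101]
ft_force: [-0.7, -0.3, 0.6]
position: [0.5431, 0.4151, 0.2101]
ft_force: [-7.2, 0.6, 1.8]
```

Firm stop (7 N) at the shut end. Backing off and moving to beside the dippers.

```bash
python3 -m handwheel '[[[-0.044,0,0],[0,0,0],0],[[-0.044,0,0.05],[0,0,0],0],[[-0.044,0,0.1125],[0,0,0],0],[[-0.2,-0.385,0.1125],[0,0,0.6],0.5],[[-0.2,-0.385,0.1125],[0,0,0.6],0.5],[[-0.2,-0.385,0.1125],[0,0,0.6],0.5],[[-0.2,-0.385,0.1125],[0,0,0.6],0.5],[[-0.2,-0.385,0.1125],[0,0,0.6],0.5],[[-0.2,-0.385,0.1125],[0,0,0.6],0.5],[[-0.2,-0.385,0.1125],[0,0,0.6],0.5],[[-0.2,-0.385,0.1125],[0,0,0.6],0.5],[[-0.2,-0.385,0.1125],[0,0,0.6],0.5]]'|grep pos
python3 -m handwheel '[[[-0.156,-0.385,0],[0,0,0],0.5],[[-0.156,-0.385,0],[0,0,0],0.5],[[-0.156,-0.385,0],[0,0,0],0.5],[[-0.156,-0.385,0],[0,0,0],0.5],[[-0.156,-0.385,0],[0,0,0],0.5],[[-0.156,-0.385,0],[0,0,0],0.5],[[-0.156,-0.385,0],[0,0,0],0.5],[[-0.156,-0.385,0],[0,0,0],0.5],[[-0.156,-0.385,0],[0,0,0],0.5],[[-0.156,-0.385,0],[0,0,0],0.5]]'
cat >> fit.py <<'E'
def bmodel(p):
    c,s=np.cos(p[2]),np.sin(p[2]);Z=[]
    for hx,hy in((.1,.145),(.094,.139)):
        Z+= [[p[0]+c*x-s*y,p[1]+s*x+c*y,.14] for x,y in((hx,hy),(-hx,hy),(-hx,-hy),(hx,-hy))]
    return np.array(Z)
E
python3 - <<'E'
from fit import *
cap()
t=cams["top"]["pixels"];s=cams["side"]["pixels"]
cv2.imwrite("pics/g.png",np.vstack([np.hstack([cv2.resize(t[112:217,170:300],(400,323),interpolation=cv2.INTER_CUBIC),cv2.resize(s[168:293,165:267],(264,323),interpolation=cv2.INTER_CUBIC)]),
 np.hstack([cv2.resize(t[145:225,75:155],(264,264),interpolation=cv2.INTER_CUBIC),cv2.resize(t[145:245,310:435],(400,264),interpolation=cv2.INTER_CUBIC)])]))
for n in ("dipper1","dipper3","dipper4"):
  for k in("_mid","_hook"):
    print(n+k,[[ (x["uv"].round(1) if hasattr(x["uv"],"round") else x["uv"],round(x["score"],2)) for x in arm.spot_point(n+k,c)][:2] for c in cams])
E
```

```text
position: [0.3836, 0.1013, 0.3015]
t: 8.32
position: [0.2592, -0.2035, 0.3001]
orientation: [-0.0, 0.349, 0.937, -0.0]
ft_force: [0.0, 0.4, 0.6]
width: 0.0424
dipper1_mid [[([243.6, 154.0], 0.7)], [([346.3, 161.3], 0.96), ([386.0, 119.3], 0.61)]]
dipper1_hook [[([249.9, 150.4], 0.86), ([220.5, 127.5], 0.72)], [([385.7, 112.7], 0.86), ([351.4, 165.3], 0.72)]]
dipper3_mid [[([270.5, 124.3], 0.59), ([276.7, 118.1], 0.22)], [([407.8, 176.4], 0.98)]]
dipper3_hook [[([273.6, 119.4], 0.94)], [([344.0, 232.3], 0.21)]]
dipper4_mid [[([304.0, 165.9], 0.63)], [([342.4, 231.0], 0.95), ([144.2, 180.9], 0.44)]]
dipper4_hook [[([302.5, 161.6], 0.61)], []]
```

View pics/g.png

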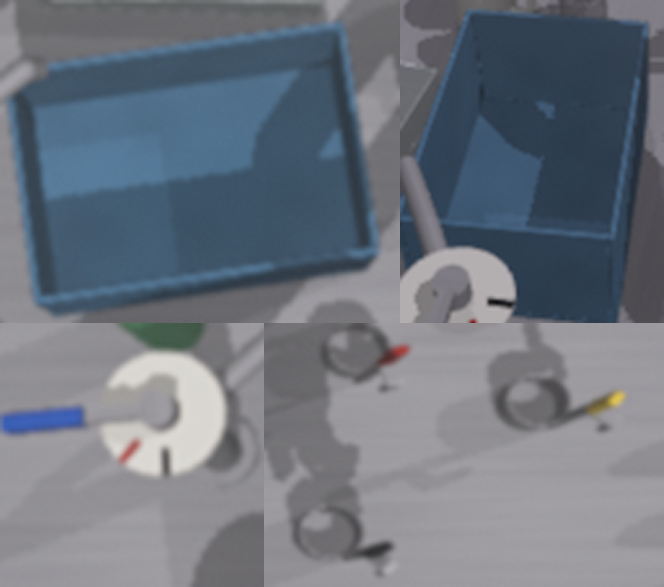

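The lever sits on the shut tick. The red dipper has been knocked: its cup moved from (332,163) to (338,156) in the top view. I'll refit the basin and the black dipper.

```bash
python3 - <<'E'
from fit import *
cap()
obs=[("top",3,(282.1,120.1)),("top",0,(172.6,142.9)),("top",1,(182.3,210.3)),("top",2,(292.8,197.1)),("side",2,(247.3+13.5,175.7)),("side",3,(191.3,173.)),("side",1,(247.3,259.2))]
f=lambda p:np.concatenate([(proj(c,bmodel(p)[i])-np.array(uv)) for c,i,uv in obs])
r=least_squares(f,[.6,.077,.13],loss="soft_l1");print(r.x,np.degrees(r.x[2]),r.fun.round(1).reshape(-1,2).tolist())
t=cams["top"]["pixels"];s=cams["side"]["pixels"]
A=cv2.resize(t[110:220,165:300],(540,440),interpolation=cv2.INTER_CUBIC);B=cv2.resize(s[165:275,175:265],(360,440),interpolation=cv2.INTER_CUBIC)
Z=bmodel(r.x)
for im,c,o in((A,"top",(165,110)),(B,"side",(175,165))):
    for k in(0,4): box(c,im,Z[k:k+4],4,np.array(o),(0,255,255))
cv2.imwrite("pics/hh.png",cv2.resize(np.hstack([A,B]),(800,391)))
E
```

```text
[0.5949 0.0765 0.1206] 6.909475328744086 [[0.2, -1.0], [-1.5, -8.7], [-1.6, 0.5], [1.0, -2.2], [1.6, -0.1], [0.8, -2.7], [1.3, 0.5]]
```

View pics/hh.png

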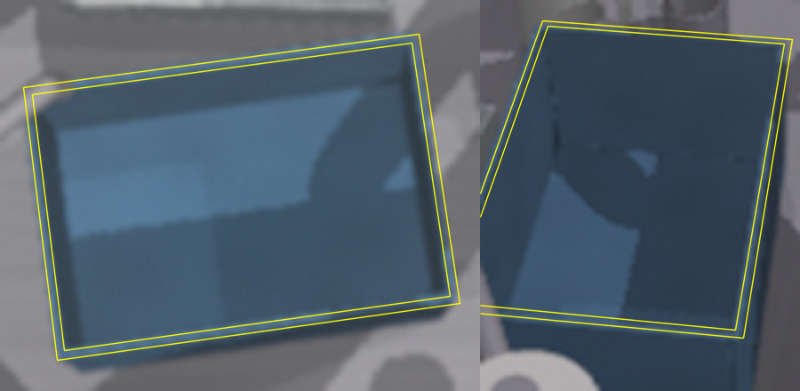

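```bash
python3 -m handwheel '[[[0.203,-0.0075,0],[0,0,0.05],0.5],[[0.203,-0.0075,0],[0,0,0.05],0.5],[[0.203,-0.0075,0],[0,0,0.05],0.5],[[0.203,-0.0075,0],[0,0,0.05],0.5],[[0.203,-0.0075,0],[0,0,0.05],0.5],[[0.203,-0.0075,0],[0,0,0.05],0.5]]' 40|grep pos
python3 -m handwheel '[[[0,0,-0.05],[0,0,0],0.5],[[0,0,-0.1],[0,0,0],0.5],[[0,0,-0.15],[0,0,0],0.5],[[0,0,-0.19],[0,0,0],0.5],[[0,0,-0.22],[0,0,0],0.5],[[0,0,-0.22],[0,0,0],0.5]]'
python3 - <<'E'
from fit import *
cap();t=cams["top"]["pixels"];s=cams["side"]["pixels"]
cv2.imwrite("pics/i.png",np.hstack([cv2.resize(t[180:260,300:380],(400,400),interpolation=cv2.INTER_CUBIC),cv2.resize(s[120:220,250:350],(400,400),interpolation=cv2.INTER_CUBIC)]))
E
```

```text
position: [0.4238, -0.2072, 0.2982]
t: 10.12
position: [0.4181, -0.2053, 0.1186]
orientation: [-0.006, 0.327, 0.945, 0.001]
ft_force: [-0.2, 0.5, -0.3]
width: 0.0427
```

View pics/i.png

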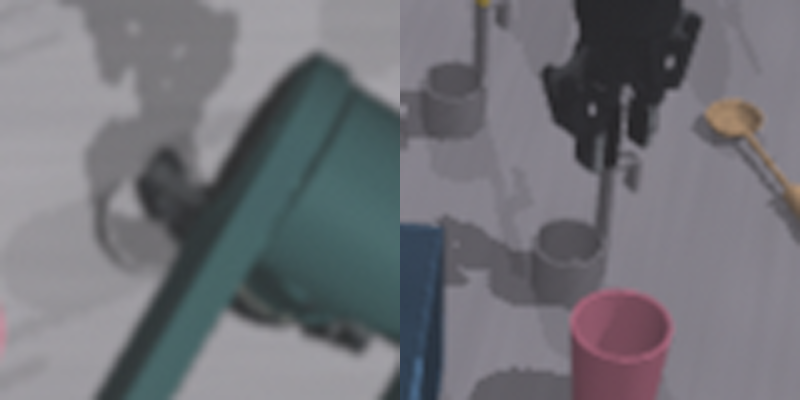

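The side crop shows the black handle between the fingers (595,150). Close, check, lift.

```bash
python3 -m handwheel '[[[0,0,0],[0,0,0],0.5],[[0,0,0],[0,0,0],0],[[0,0,0],[0,0,0],0],[[0,0,0],[0,0,0],0],[[0,0,0],[0,0,0],0],[[0,0,0],[0,0,0],0],[[0,0,0],[0,0,0],0],[[0,0,0],[0,0,0],0]]' 50
python3 -m handwheel '[[[0,0,0.05],[0,0,0],0],[[0,0,0.1],[0,0,0],0],[[0,0,0.15],[0,0,0],0],[[0,0,0.2],[0,0,0],0],[[0,0,0.25],[0,0,0],0],[[0,0,0.28],[0,0,0],0],[[0,0,0.28],[0,0,0],0],[[0,0,0.28],[0,0,0],0]]'
python3 - <<'E'
from fit import *
cap();s=cams["side"]["pixels"]
cv2.imwrite("pics/j.png",cv2.resize(s[40:240,230:380],(450,600),interpolation=cv2.INTER_CUBIC))
E
```

```text
t: 10.88
position: [0.4236, -0.2076, 0.1263]
orientation: [0.001, 0.326, 0.945, -0.0]
ft_force: [-0.6, 0.6, 5.6]
width: 0.0082
t: 11.55
position: [0.4231, -0.2076, 0.3496]
orientation: [0.002, 0.327, 0.945, -0.0]
ft_force: [0.1, 0.4, -3.0]
width: 0.0083
```

View pics/j.png

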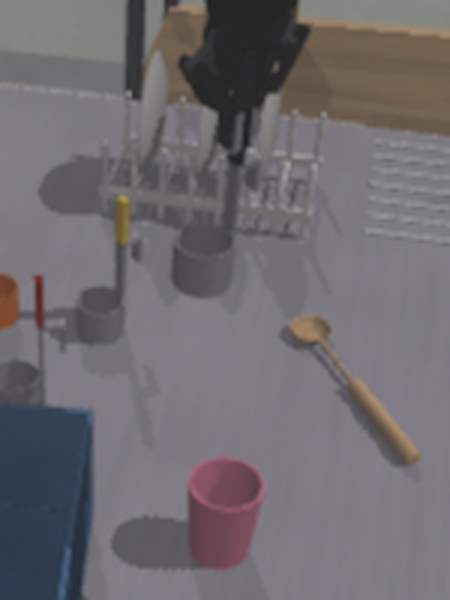

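The black dipper is held upright (width 8 mm). Carrying it to above its place on the near wall (local y = −85 mm).

```bash
python3 -m handwheel '[[[0.1175,0.2364,0],[0,0,-0.998],0],[[0.1175,0.2364,0],[0,0,-0.998],0],[[0.1175,0.2364,0],[0,0,-0.998],0],[[0.1175,0.2364,0],[0,0,-0.998],0],[[0.1175,0.2364,0],[0,0,-0.998],0],[[0.1175,0.2364,0],[0,0,-0.998],0],[[0.1175,0.2364,0],[0,0,-0.998],0],[[0.1175,0.2364,0],[0,0,-0.998],0],[[0.1175,0.2364,0],[0,0,-0.998],0],[[0.1175,0.2364,0],[0,0,-0.998],0]]'
python3 -m handwheel '[[[0,0,-0.05],[0,0,0],0],[[0,0,-0.1],[0,0,0],0],[[0,0,-0.14],[0,0,0],0],[[0,0,-0.175],[0,0,0],0],[[0,0,-0.19],[0,0,0],0],[[0,0,-0.19],[0,0,0],0],[[0,0,-0.19],[0,0,0],0]]'
python3 - <<'E'
from fit import *
cap();s=cams["side"]["pixels"];t=cams["top"]["pixels"]
cv2.imwrite("pics/k.png",np.hstack([cv2.resize(s[130:250,190:310],(400,400),interpolation=cv2.INTER_CUBIC),cv2.resize(t[110:230,220:340],(400,400),interpolation=cv2.INTER_CUBIC)]))
E
```

```text
t: 12.48
position: [0.5162, -0.0188, 0.3466]
orientation: [-0.001, 0.662, 0.749, -0.001]
ft_force: [-0.6, 1.2, -2.8]
width: 0.0084
t: 13.07
position: [0.5178, -0.019, 0.1947]
orientation: [0.001, 0.663, 0.749, 0.001]
ft_force: [4.0, 1.8, -5.6]
width: 0.0082
```

View pics/k.png

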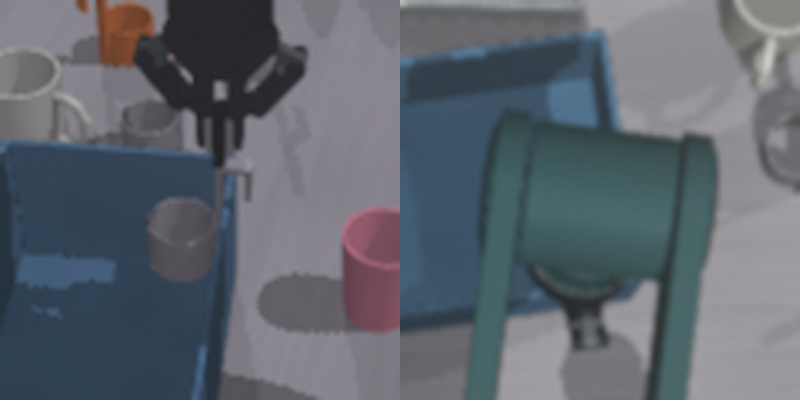

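The side crop shows the cup inside, with the hook leg (248,185) outside the near wall (230,200). Lowering.

```bash
python3 -m handwheel '[[[0,0,-0.015],[0,0,0],0],[[0,0,-0.03],[0,0,0],0],[[0,0,-0.04],[0,0,0],0],[[0,0,-0.04],[0,0,0],0],[[0,0,-0.04],[0,0,0],0]]'|grep -E "pos|for"
python3 -m handwheel '[[[0,0,-0.0025],[0,0,0],0],[[0,0,-0.0025],[0,0,0],0],[[0,0,-0.0025],[0,0,0],0]]'|grep -E "pos|for"
```

```text
position: [0.5182, -0.0185, 0.1624]
ft_force: [8.2, 1.4, -5.2]
position: [0.5183, -0.0185, 0.1617]
ft_force: [7.0, 0.3, -1.3]
```

```bash
python3 -m handwheel '[[[0.003,0,-0.001],[0,0,0],0],[[0.003,0,-0.001],[0,0,0],0],[[0.003,0,-0.001],[0,0,0],0]]'|grep -E "pos|for"
python3 -m handwheel '[[[0,0,0],[0,0,0],0.1],[[0,0,0],[0,0,0],0.2],[[0,0,0],[0,0,0],0.35],[[0,0,0],[0,0,0],0.35],[[0,0,0],[0,0,0],0.35],[[0,0,0],[0,0,0],0.35]]'
python3 -m handwheel '[[[0,0,0.04],[0,0,0],0.35],[[0,0,0.08],[0,0,0],0.35],[[0,0,0.12],[0,0,0],0.35],[[0,0,0.17],[0,0,0],0.35],[[-0.31,-0.22,0.17],[0,0,0.6],0.5],[[-0.31,-0.22,0.17],[0,0,0.6],0.5],[[-0.31,-0.22,0.17],[0,0,0.6],0.5],[[-0.31,-0.22,0.17],[0,0,0.6],0.5],[[-0.31,-0.22,0.17],[0,0,0.6],0.5],[[-0.31,-0.22,0.17],[0,0,0.6],0.5],[[-0.31,-0.22,0.17],[0,0,0.6],0.5],[[-0.31,-0.22,0.17],[0,0,0.6],0.5]]'
python3 - <<'E'
from fit import *
cap();s=cams["side"]["pixels"];t=cams["top"]["pixels"]
cv2.imwrite("pics/l.png",np.hstack([cv2.resize(s[100:250,190:290],(400,600),interpolation=cv2.INTER_CUBIC),cv2.resize(t[100:250,310:435],(400,480),interpolation=cv2.INTER_CUBIC)[:,:] if 0 else cv2.copyMakeBorder(cv2.resize(t[100:250,260:435],(400,343),interpolation=cv2.INTER_CUBIC),0,257,0,0,cv2.BORDER_CONSTANT)]))
E
```

```text
position: [0.5186, -0.0185, 0.1601]
ft_force: [3.1, -1.4, -3.2]
t: 14.58
position: [0.519, -0.0182, 0.1616]
orientation: [0.0, 0.663, 0.749, 0.0]
ft_force: [0.7, -0.7, 0.2]
width: 0.0301
t: 15.58
position: [0.2682, -0.1954, 0.2979]
orientation: [0.0, 0.471, 0.882, -0.001]
ft_force: [0.0, -1.1, 0.0]
width: 0.0425
```

View pics/l.png

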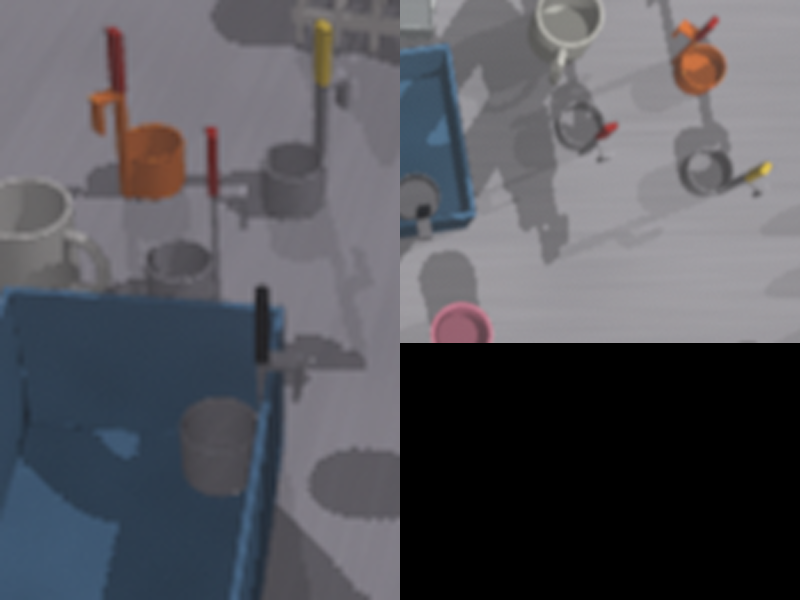

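Black hangs correctly on the near wall: grip at side (262,325), cup inside at (218,445). Refitting red and yellow.

```bash
python3 - <<'E'
from fit import *
cap()
T={"red":((354.5,154.7),(338.3,154.2),(242.7,132.3),(235,165.5),(348.8,168.7),(.6,-.22,.6)),
"yellow":((421,172.),(393.7,174.5),(270.6,105.7),(263,140.5),(415.7,183.5),(.56,-.398,1.1))}
for n,(tt,tc,st,sc,hk,p0) in T.items():
    bs,bt=blob("side",n,np.array(st)+[0,8],14),blob("top",n,np.array(tt)+[-4,2],10)
    X,e=tri(bs[0],bt[0])
    p,r=fitdip([("top",[0,0,.17],tt,1),("top",[.0305,0,.045],tc,1.5),("side",[0,0,.17],st,1),("side",[.0305,0,.045],sc,1.),("top",[-.023,0,.085],hk,1),("side",[0,0,.141],bs[0],1)],p0)
    print(n,p,np.degrees(p[2]),r,"grip",X,round(e,1))
E
```

```text
red [ 0.6084 -0.228   0.4407] 25.250884902534477 [-1.9  0.1  0.1 -0.5  0.3 -0.3 -0.2 -0.4  1.3 -0.2  1.   6.8] grip [ 0.6081 -0.2246  0.1682] 3.4
yellow [ 0.5592 -0.3934  0.9999] 57.29080438689775 [-1.8  0.9  0.9 -0.2 -0.2  0.   0.5 -0.2  0.2 -1.1  0.1  1.1] grip [ 0.5601 -0.3977  0.1425] 0.7
```

```bash
python3 -m handwheel '[[[0.3606,-0.251,0],[0,0,0.58],0.5],[[0.3606,-0.251,0],[0,0,0.58],0.5],[[0.3606,-0.251,0],[0,0,0.58],0.5],[[0.3606,-0.251,0],[0,0,0.58],0.5],[[0.3606,-0.251,0],[0,0,0.58],0.5],[[0.3606,-0.251,0],[0,0,0.58],0.5],[[0.3606,-0.251,0],[0,0,0.58],0.5],[[0.3606,-0.251,0],[0,0,0.58],0.5],[[0.3606,-0.251,0],[0,0,0.58],0.5],[[0.3606,-0.251,0],[0,0,0.58],0.5],[[0.3606,-0.251,0],[0,0,0.58],0.5]]'
python3 -m handwheel '[[[0,0,-0.05],[0,0,0],0.5],[[0,0,-0.1],[0,0,0],0.5],[[0,0,-0.14],[0,0,0],0.5],[[0,0,-0.16],[0,0,0],0.5],[[0,0,-0.16],[0,0,0],0.5],[[0,0,-0.16],[0,0,0],0.5]]'
python3 - <<'E'
from fit import *
cap();s=cams["side"]["pixels"]
cv2.imwrite("pics/m.png",cv2.resize(s[70:160,220:320],(500,450),interpolation=cv2.INTER_CUBIC))
E
```

```text
t: 16.7
position: [0.5617, -0.3936, 0.2944]
orientation: [-0.002, 0.257, 0.966, 0.001]
ft_force: [-0.1, 0.4, 0.4]
width: 0.0427
t: 17.2
position: [0.5593, -0.3934, 0.1694]
orientation: [-0.001, 0.258, 0.966, 0.0]
ft_force: [0.1, -0.0, 0.8]
width: 0.0427
```

View pics/m.png

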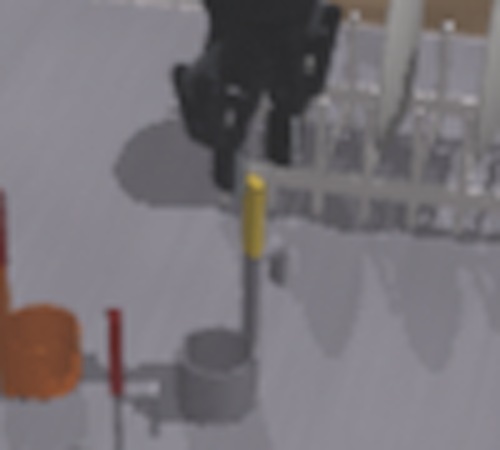

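The yellow tip (255,180) is centred between the fingers. Descend, close, lift.

```bash
python3 -m handwheel '[[[0,0,-0.03],[0,0,0],0.5],[[0,0,-0.053],[0,0,0],0.5],[[0,0,-0.053],[0,0,0],0.5],[[0,0,-0.053],[0,0,0],0],[[0,0,-0.053],[0,0,0],0],[[0,0,-0.053],[0,0,0],0],[[0,0,-0.053],[0,0,0],0],[[0,0,-0.053],[0,0,0],0],[[0,0,-0.053],[0,0,0],0],[[0,0,-0.053],[0,0,0],0]]' 50
python3 -m handwheel '[[[0,0,0.05],[0,0,0],0],[[0,0,0.1],[0,0,0],0],[[0,0,0.15],[0,0,0],0],[[0,0,0.2],[0,0,0],0],[[0,0,0.25],[0,0,0],0],[[0,0,0.28],[0,0,0],0],[[0,0,0.28],[0,0,0],0],[[0,0,0.28],[0,0,0],0]]'
```

```text
t: 18.13
position: [0.5607, -0.3955, 0.1303]
orientation: [0.002, 0.258, 0.966, -0.001]
ft_force: [-0.7, 0.7, 6.2]
width: 0.0082
t: 18.8
position: [0.56, -0.3955, 0.3535]
orientation: [0.002, 0.258, 0.966, -0.001]
ft_force: [0.1, -0.5, -2.6]
width: 0.0079
```

```bash
python3 -m handwheel '[[[-0.037,0.338,0.0375],[0,0,-0.8],0],[[-0.037,0.338,0.0375],[0,0,-0.8],0],[[-0.037,0.338,0.0375],[0,0,-0.8],0],[[-0.037,0.338,0.0375],[0,0,-0.8],0],[[-0.037,0.338,0.0375],[0,0,-0.8],0],[[-0.037,0.338,0.0375],[0,0,-0.8],0],[[-0.037,0.338,0.0375],[0,0,-0.8],0],[[-0.037,0.338,0.0375],[0,0,-0.8],0]]'|grep pos
python3 -m handwheel '[[[-0.0368,0.3385,0],[0,0,-0.382],0],[[-0.0368,0.3385,0],[0,0,-0.382],0],[[-0.0368,0.3385,0],[0,0,-0.382],0],[[-0.0368,0.3385,0],[0,0,-0.382],0],[[-0.0368,0.3385,0],[0,0,-0.382],0],[[-0.0368,0.3385,0],[0,0,-0.382],0],[[-0.0368,0.3385,0],[0,0,-0.382],0],[[-0.0368,0.3385,0],[0,0,-0.382],0],[[-0.0368,0.3385,0],[0,0,-0.382],0],[[-0.0368,0.3385,0],[0,0,-0.382],0]]'
python3 -m handwheel '[[[0,0,-0.05],[0,0,0],0],[[0,0,-0.1],[0,0,0],0],[[0,0,-0.15],[0,0,0],0],[[0,0,-0.2],[0,0,0],0],[[0,0,-0.225],[0,0,0],0],[[0,0,-0.225],[0,0,0],0],[[0,0,-0.225],[0,0,0],0],[[0,0,-0.225],[0,0,0],0]]'
python3 - <<'E'
from fit import *
cap();s=cams["side"]["pixels"];t=cams["top"]["pixels"]
cv2.imwrite("pics/n.png",cv2.resize(s[140:280,170:310],(500,500),interpolation=cv2.INTER_CUBIC))
E
```

```text
position: [0.529, -0.1195, 0.3799]
t: 20.3
position: [0.5006, 0.1454, 0.3787]
orientation: [-0.001, 0.664, 0.748, -0.002]
ft_force: [-0.1, -0.1, -1.7]
width: 0.0083
t: 20.97
position: [0.5012, 0.1452, 0.2027]
orientation: [0.001, 0.664, 0.748, 0.0]
ft_force: [0.7, -0.0, -1.5]
width: 0.0082
```

View pics/n.png

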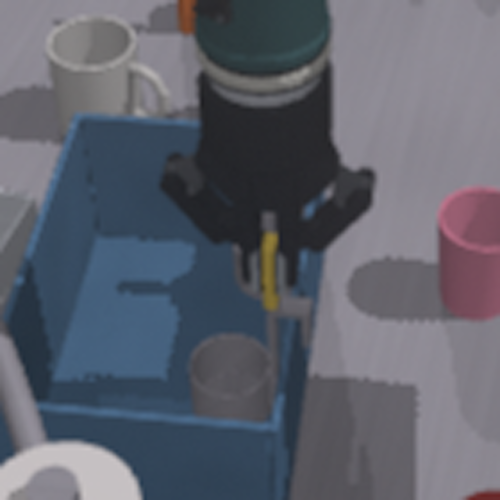

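Handle inside, hook leg (306,325) just outside the near wall, no contact force. Lowering.

```bash
python3 -m handwheel '[[[0,0,-0.015],[0,0,0],0],[[0,0,-0.03],[0,0,0],0],[[0,0,-0.045],[0,0,0],0],[[0,0,-0.045],[0,0,0],0],[[0,0,-0.045],[0,0,0],0]]'|grep -E "pos|for"
python3 -m handwheel '[[[0,0,-0.0025],[0,0,0],0],[[0,0,-0.0025],[0,0,0],0],[[0,0,-0.0025],[0,0,0],0]]'|grep -E "pos|for"
```

```text
position: [0.4997, 0.1462, 0.1635]
ft_force: [-0.3, 0.3, -1.9]
position: [0.5004, 0.1463, 0.1627]
ft_force: [-0.5, -0.0, -0.6]
```

```bash
python3 -m handwheel '[[[0,0,-0.0015],[0,0,0],0],[[0,0,-0.0015],[0,0,0],0],[[0,0,-0.0015],[0,0,0],0.1],[[0,0,-0.0015],[0,0,0],0.2],[[0,0,-0.0015],[0,0,0],0.35],[[0,0,-0.0015],[0,0,0],0.35],[[0,0,-0.0015],[0,0,0],0.35],[[0,0,-0.0015],[0,0,0],0.35],[[0,0,-0.0015],[0,0,0],0.35]]'
python3 -m handwheel '[[[0,0,0.04],[0,0,0],0.35],[[0,0,0.08],[0,0,0],0.35],[[0,0,0.12],[0,0,0],0.35],[[0,0,0.17],[0,0,0],0.35]]'|grep -E "pos|for"
python3 -m handwheel '[[[-0.25,-0.37,0],[0,0,0.4],0.5],[[-0.25,-0.37,0],[0,0,0.4],0.5],[[-0.25,-0.37,0],[0,0,0.4],0.5],[[-0.25,-0.37,0],[0,0,0.4],0.5],[[-0.25,-0.37,0],[0,0,0.4],0.5],[[-0.25,-0.37,0],[0,0,0.4],0.5],[[-0.25,-0.37,0],[0,0,0.4],0.5],[[-0.25,-0.37,0],[0,0,0.4],0.5],[[-0.25,-0.37,0],[0,0,0.4],0.5],[[-0.25,-0.37,0],[0,0,0.4],0.5]]'
python3 - <<'E'
from fit import *
cap()
def allc(n,k): return [[(np.round(x["uv"],1).tolist(),round(x["score"],2)) for x in arm.spot_point(n+k,c)][:2] for c in cams]
for n in("dipper1","dipper3","dipper4"):
  for k in("_mid","_hook"): 
    r=allc(n,k);print(n+k,r)
    for a,_ in r[0]:
      for b,_ in r[1]:
        X,e=tri(a,b)
        if e<8: print("   ",X,round(e,1))
p=[.6084,-.228,.4407]
print("pred red mid/hook",[[proj(c,dip(p,L)[0]).round(1).tolist() for c in cams] for L in([0,0,.085],[-.0115,0,.107])])
print(blob("side","red",(242.7,142),14),blob("top","red",(352,156),10))
E
```

```text
t: 22.48
position: [0.5006, 0.1462, 0.1615]
orientation: [0.0, 0.663, 0.748, -0.0]
ft_force: [-0.7, 0.3, -0.0]
width: 0.0299
position: [0.4997, 0.146, 0.2972]
ft_force: [0.2, 0.6, -0.6]
t: 23.65
position: [0.2982, -0.1531, 0.2979]
orientation: [0.001, 0.542, 0.84, -0.001]
ft_force: [-0.1, 0.3, 0.2]
width: 0.0428
dipper1_mid [[([243.8, 155.3], 0.81), ([221.7, 125.6], 0.74)], [([347.6, 161.3], 0.77), ([389.0, 120.7], 0.71)]]
    [ 0.6095 -0.2337  0.0756] 0.7
    [ 0.7152 -0.3446  0.0992] 3.8
dipper1_hook [[([246.8, 147.0], 0.75), ([218.8, 126.7], 0.59)], [([348.5, 165.8], 0.88), ([386.0, 114.2], 0.65)]]
    [ 0.5935 -0.2269  0.1159] 7.4
    [ 0.7287 -0.3385  0.0977] 5.9
dipper3_mid [[([245.7, 241.5], 0.98)], [([204.7, 199.5], 0.82)]]
    [0.5042 0.1482 0.1263] 6.0
dipper3_hook [[([250.3, 238.2], 0.82)], [([205.8, 207.0], 0.62), ([120.7, 171.4], 0.29)]]
    [0.4884 0.1452 0.1384] 3.7
dipper4_mid [[([254.1, 197.2], 0.71)], [([271.3, 196.3], 0.9)]]
dipper4_hook [[([259.4, 189.2], 0.65)], [([272.4, 198.5], 0.89), ([283.9, 244.0], 0.31)]]
    [ 0.5068 -0.0246  0.1392] 3.6
pred red mid/hook [[[243.7, 154.1], [346.2, 161.0]], [[247.1, 148.1], [349.8, 163.3]]]
(array([242.4, 133.2]), array([242, 132,   2,   3,   5], dtype=int32)) (array([351.2857, 155.7143]), array([350, 155,   4,   3,   7], dtype=int32))
```

Yellow and black both read hook z ≈ 0.139, on the rim. Red is as fitted; going for it.

```bash
python3 -m handwheel '[[[0.385,-0.099,0],[0,0,0.05],0.5],[[0.385,-0.099,0],[0,0,0.05],0.5],[[0.385,-0.099,0],[0,0,0.05],0.5],[[0.385,-0.099,0],[0,0,0.05],0.5],[[0.385,-0.099,0],[0,0,0.05],0.5],[[0.385,-0.099,0],[0,0,0.05],0.5],[[0.385,-0.099,0],[0,0,0.05],0.5],[[0.385,-0.099,0],[0,0,0.05],0.5],[[0.385,-0.099,0],[0,0,0.05],0.5],[[0.385,-0.099,0],[0,0,0.05],0.5]]'|grep pos
python3 -m handwheel '[[[0,0,-0.05],[0,0,0],0.5],[[0,0,-0.1],[0,0,0],0.5],[[0,0,-0.14],[0,0,0],0.5],[[0,0,-0.155],[0,0,0],0.5],[[0,0,-0.155],[0,0,0],0.5],[[0,0,-0.155],[0,0,0],0.5]]'
python3 - <<'E'
from fit import *
cap();s=cams["side"]["pixels"]
cv2.imwrite("pics/o.png",cv2.resize(s[90:270,190:290],(333,600),interpolation=cv2.INTER_CUBIC))
E
```

```text
position: [0.6094, -0.2291, 0.2949]
t: 25.68
position: [0.6083, -0.229, 0.1753]
orientation: [0.001, 0.522, 0.853, 0.0]
ft_force: [0.4, -0.8, -0.1]
width: 0.0426
```

View pics/o.png

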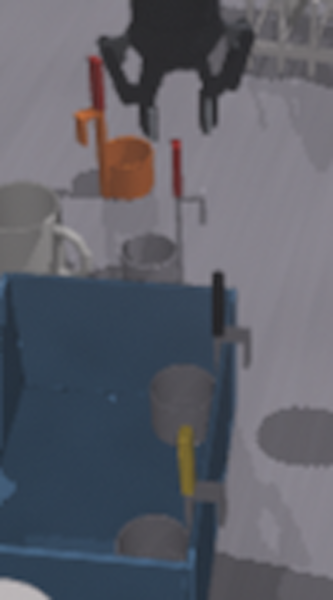

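The red tip (177,143) is centred between the fingers (150, 207), and black and yellow hang well. Grasping red.

```bash
python3 -m handwheel '[[[0,0,-0.03],[0,0,0],0.5],[[0,0,-0.061],[0,0,0],0.5],[[0,0,-0.061],[0,0,0],0.5],[[0,0,-0.061],[0,0,0],0],[[0,0,-0.061],[0,0,0],0],[[0,0,-0.061],[0,0,0],0],[[0,0,-0.061],[0,0,0],0],[[0,0,-0.061],[0,0,0],0],[[0,0,-0.061],[0,0,0],0],[[0,0,-0.061],[0,0,0],0]]' 50
python3 -m handwheel '[[[0,0,0.05],[0,0,0],0],[[0,0,0.1],[0,0,0],0],[[0,0,0.15],[0,0,0],0],[[0,0,0.2],[0,0,0],0],[[0,0,0.25],[0,0,0],0],[[0,0,0.3],[0,0,0],0],[[0,0,0.31],[0,0,0],0],[[0,0,0.31],[0,0,0],0]]'
```

```text
t: 26.62
position: [0.61, -0.2292, 0.1283]
orientation: [0.003, 0.521, 0.853, 0.001]
ft_force: [0.5, 1.5, 5.5]
width: 0.0082
t: 27.28
position: [0.6092, -0.2295, 0.3786]
orientation: [0.005, 0.522, 0.853, 0.0]
ft_force: [-1.2, 0.4, -1.9]
width: 0.0084
```

```bash
python3 -m handwheel '[[[-0.1225,0.3666,0],[0,0,-0.449],0],[[-0.1225,0.3666,0],[0,0,-0.449],0],[[-0.1225,0.3666,0],[0,0,-0.449],0],[[-0.1225,0.3666,0],[0,0,-0.449],0],[[-0.1225,0.3666,0],[0,0,-0.449],0],[[-0.1225,0.3666,0],[0,0,-0.449],0],[[-0.1225,0.3666,0],[0,0,-0.449],0],[[-0.1225,0.3666,0],[0,0,-0.449],0],[[-0.1225,0.3666,0],[0,0,-0.449],0],[[-0.1225,0.3666,0],[0,0,-0.449],0],[[-0.1225,0.3666,0],[0,0,-0.449],0]]'
python3 -m handwheel '[[[0,0,-0.05],[0,0,0],0],[[0,0,-0.1],[0,0,0],0],[[0,0,-0.15],[0,0,0],0],[[0,0,-0.2],[0,0,0],0],[[0,0,-0.22],[0,0,0],0],[[0,0,-0.22],[0,0,0],0],[[0,0,-0.22],[0,0,0],0],[[0,0,-0.22],[0,0,0],0]]'
python3 - <<'E'
from fit import *
cap()
for n in("dipper1","dipper3","dipper4"):
  for k in("_mid","_hook"): 
    print(n+k,[[(np.round(x["uv"],1).tolist(),round(x["score"],2)) for x in arm.spot_point(n+k,c)][:2] for c in cams])
P=arm.sense()["position"];p=[P[0],P[1],np.radians(6.9)];h=P[2]-.1283
print("pred",[[proj("side",dip(p,[L[0],0,L[2]+h])[0]).round(1).tolist()] for L in([0,0,.085],[-.0115,0,.107])])
E
```

```text
t: 28.2
position: [0.5104, 0.0637, 0.3708]
orientation: [-0.001, 0.663, 0.748, -0.001]
ft_force: [-0.1, -0.7, -1.6]
width: 0.0084
t: 28.87
position: [0.511, 0.0633, 0.1982]
orientation: [0.0, 0.664, 0.748, 0.0]
ft_force: [-0.3, -0.8, -1.7]
width: 0.0083
dipper1_mid [[([252.6, 208.1], 0.8), ([173.3, 316.2], 0.73)], [([391.0, 119.1], 0.86), ([205.6, 209.6], 0.6)]]
dipper1_hook [[([254.1, 202.4], 0.84), ([218.3, 126.4], 0.59)], [([385.8, 113.9], 0.59)]]
dipper3_mid [[([244.4, 241.4], 0.91)], [([204.3, 199.3], 0.58)]]
dipper3_hook [[([251.4, 239.4], 0.59)], [([205.6, 207.1], 0.55)]]
dipper4_mid [[([257.4, 196.0], 0.61), ([244.0, 243.6], 0.29)], [([269.3, 195.3], 0.77)]]
dipper4_hook [[([259.0, 187.8], 0.67)], [([269.4, 195.0], 0.66)]]
pred [[[250.4, 208.5]], [[254.9, 202.7]]]
```

```bash
python3 -m handwheel '[[[0,0,-0.015],[0,0,0],0],[[0,0,-0.03],[0,0,0],0],[[0,0,-0.04],[0,0,0],0],[[0,0,-0.04],[0,0,0],0],[[0,0,-0.04],[0,0,0],0]]'|grep -E "pos|for"
python3 -m handwheel '[[[0,0,-0.0025],[0,0,0],0],[[0,0,-0.0025],[0,0,0],0],[[0,0,-0.0025],[0,0,0],0]]'|grep -E "pos|for"
python3 -m handwheel '[[[0,0,-0.002],[0,0,0],0],[[0,0,-0.002],[0,0,0],0],[[0,0,-0.002],[0,0,0],0]]'|grep -E "pos|for"
```

```text
position: [0.5098, 0.0643, 0.1636]
ft_force: [0.8, 0.0, -1.4]
position: [0.5106, 0.0643, 0.163]
ft_force: [-0.6, -0.3, -2.4]
position: [0.5106, 0.0643, 0.1614]
ft_force: [0.5, 0.4, -2.5]
```

```bash
python3 -m handwheel '[[[0,0,-0.002],[0,0,0],0],[[0,0,-0.002],[0,0,0],0],[[0,0,-0.002],[0,0,0],0]]'|grep -E "pos|for"
python3 -m handwheel '[[[0,0,-0.001],[0,0,0],0],[[0,0,-0.001],[0,0,0],0],[[0,0,-0.001],[0,0,0],0]]'|grep -E "pos|for"
```

```text
position: [0.5108, 0.0643, 0.1612]
ft_force: [-2.2, -0.3, 5.6]
position: [0.5108, 0.0643, 0.1612]
ft_force: [-3.6, -0.2, 8.1]
```

Bridge on the rim (8 N up). Release and retreat to look.

```bash
python3 -m handwheel '[[[0,0,0.0015],[0,0,0],0],[[0,0,0.0015],[0,0,0],0.1],[[0,0,0.0015],[0,0,0],0.2],[[0,0,0.0015],[0,0,0],0.35],[[0,0,0.0015],[0,0,0],0.35],[[0,0,0.0015],[0,0,0],0.35],[[0,0,0.0015],[0,0,0],0.35]]'
python3 -m handwheel '[[[0,0,0.04],[0,0,0],0.35],[[0,0,0.08],[0,0,0],0.35],[[0,0,0.12],[0,0,0],0.35],[[0,0,0.17],[0,0,0],0.35],[[0,0,0.17],[0,0,0],0.35]]'|grep -E "pos|for"
python3 -m handwheel '[[[-0.264,-0.2675,0],[0,0,0],0.35],[[-0.264,-0.2675,0],[0,0,0],0.35],[[-0.264,-0.2675,0],[0,0,0],0.35],[[-0.264,-0.2675,0],[0,0,0],0.35],[[-0.264,-0.2675,0],[0,0,0],0.35],[[-0.264,-0.2675,0],[0,0,0],0.35],[[-0.264,-0.2675,0],[0,0,0],0.35],[[-0.264,-0.2675,0],[0,0,0],0.35],[[-0.264,-0.2675,0],[0,0,0],0.35]]'
python3 - <<'E'
from fit import *
cap()
for n in("dipper1","dipper3","dipper4"):
  for k in("_mid","_hook"): 
    r=[[(np.round(x["uv"],1),round(x["score"],2)) for x in arm.spot_point(n+k,c)][:2] for c in cams]
    for a,_ in r[0]:
      for b,_ in r[1]:
        X,e=tri(a,b)
        if e<9: print(n+k,a,b,X,round(e,1))
m=arm.regions_of("lever_grip","top")
for x in m[:3]: print(x["score"],x["box"])
# lever axis from blue blob in top, dir at z=.233
h=cv2.cvtColor(cams["top"]["pixels"],cv2.COLOR_BGR2HSV);M=cv2.inRange(h,(110,160,60),(125,255,255));M[:, :70]=0;M[:,150:]=0
ys,xs=np.nonzero(M);print(len(xs))
P=np.array([atz("top",(x,y),.231)[:2] for x,y in zip(xs,ys)],np.float32);l=cv2.fitLine(P,cv2.DIST_L2,0,.01,.01).ravel();print(l,np.degrees(np.arctan2(l[1],l[0])))
E
```

```text
t: 31.57
position: [0.5105, 0.0643, 0.1596]
orientation: [-0.0, 0.663, 0.748, -0.0]
ft_force: [-0.9, 0.8, 0.9]
width: 0.0298
position: [0.5133, 0.0644, 0.3055]
ft_force: [0.8, -0.1, 1.4]
t: 32.73
position: [0.2978, -0.1515, 0.2963]
orientation: [0.001, 0.666, 0.746, -0.0]
ft_force: [0.5, 0.3, 0.6]
width: 0.03
dipper1_mid [222.8 130.8] [387.7 119.6] [ 0.7194 -0.3488  0.0754] 6.5
dipper1_hook [215.4 128.1] [386.7 114.5] [ 0.737  -0.3427  0.0866] 6.0
dipper3_mid [246.2 243.6] [207.7 199.9] [0.5048 0.1419 0.1105] 5.7
dipper3_hook [252.1 236.6] [206.1 207.9] [0.485  0.1439 0.1438] 2.3
dipper4_mid [255.9 195.9] [268.1 193.1] [ 0.5186 -0.0152  0.1212] 5.1
0.66 [103.0, 169.9, 53.9, 12.0]
77
[ 0.078  -0.997   0.5615  0.4162] -85.52855
```

Black and yellow are confirmed again; the red one was not detected, so I'll check it by colour while working out the lever. Shut lever axis reads 94.5°, so half open should read ≈139.5°.

```bash
python3 - <<'E'
from fit import *
cap()
p=[.5085,.0643,np.radians(6.9)]
for c in cams:
    q=proj(c,dip(p,[0,0,.141+.033])[0]);b=blob(c,"red",q,12);print(c,"pred",q.round(1),"seen",None if b is None else (b[0].round(1),b[1]))
a,b=blob("side","red",proj("side",[.5085,.0643,.174]),12),blob("top","red",proj("top",[.5085,.0643,.174]),12)
if a and b: print(tri(a[0],b[0]))
cup=proj("top",dip(p,[.0305,0,.078])[0]);print("cup pred",cup)
t=cams["top"]["pixels"];s=cams["side"]["pixels"]
cv2.imwrite("pics/p.png",np.hstack([cv2.resize(s[160:290,180:280],(460,600),interpolation=cv2.INTER_CUBIC),cv2.copyMakeBorder(cv2.resize(t[140:220,170:300],(340,209),interpolation=cv2.INTER_CUBIC),0,391,0,0,cv2.BORDER_CONSTANT)]))
E
python3 -m handwheel '[[[0.163,0.3585,0],[0,0,-0.053],0.4],[[0.163,0.3585,0],[0,0,-0.053],0.4],[[0.163,0.3585,0],[0,0,-0.053],0.4],[[0.163,0.3585,0],[0,0,-0.053],0.4],[[0.163,0.3585,0],[0,0,-0.053],0.4],[[0.163,0.3585,0],[0,0,-0.053],0.4],[[0.163,0.3585,0],[0,0,-0.053],0.4],[[0.163,0.3585,0],[0,0,-0.053],0.4],[[0.163,0.3585,0],[0,0,-0.053],0.4],[[0.163,0.3585,0],[0,0,-0.053],0.4]]'
python3 -m handwheel '[[[0.163,0.3585,0],[0,0,0],0.4],[[0.163,0.3585,0],[0,0,0],0.4],[[0.163,0.3585,0],[0,0,0],0.4],[[0.163,0.3585,0],[0,0,0],0.4],[[0.163,0.3585,0],[0,0,0],0.4],[[0.163,0.3585,0],[0,0,0],0.4],[[0.163,0.3585,0],[0,0,0],0.4],[[0.163,0.3585,0],[0,0,0],0.4],[[0.163,0.3585,0],[0,0,0],0.4],[[0.163,0.3585,0],[0,0,0],0.4],[[0.163,0.3585,0],[0,0,0],0.4]]'
```

```text
side pred [251.1 202.9] seen (array([250. , 202.6]), array([248, 194,   4,  19,  56], dtype=int32))
top pred [237.  196.3] seen (array([236.2, 195.4]), array([234, 194,   5,   4,  18], dtype=int32))
(array([0.5106, 0.0662, 0.1764]), np.float64(0.29184100403587704))
cup pred [236.4582 189.0675]
t: 34.42
position: [0.4298, 0.1379, 0.2955]
orientation: [-0.0, 0.678, 0.735, -0.001]
ft_force: [-0.9, 0.4, -0.2]
width: 0.0341
t: 35.33
position: [0.5606, 0.4221, 0.2965]
orientation: [0.0, 0.679, 0.734, -0.0]
ft_force: [0.0, -0.4, 0.6]
width: 0.034
```

Red's grip is at (0.511, 0.066, 0.176), so it is hanging as planned. All three hang, so I'll take hold of the lever.

```bash
python3 -m handwheel '[[[0,0,-0.04],[0,0,0],0.4],[[0,0,-0.07],[0,0,0],0.4],[[0,0,-0.09],[0,0,0],0.4],[[0,0,-0.1],[0,0,0],0.4],[[0,0,-0.11],[0,0,0],0.4],[[0,0,-0.11],[0,0,0],0.4],[[0,0,-0.11],[0,0,0],0.4]]' 20
python3 -m handwheel '[[[0,0,0],[0,0,0],0.3],[[0,0,0],[0,0,0],0.2],[[0,0,0],[0,0,0],0.1],[[0,0,0],[0,0,0],0.1],[[0,0,0],[0,0,0],0.1],[[0,0,0],[0,0,0],0.1],[[0,0,0],[0,0,0],0.1]]' 20
```

```text
t: 35.92
position: [0.5605, 0.4234, 0.2097]
orientation: [0.0, 0.679, 0.734, 0.001]
ft_force: [0.1, -0.3, 0.2]
width: 0.0345
t: 36.5
position: [0.5614, 0.4243, 0.2103]
orientation: [0.001, 0.679, 0.735, 0.002]
ft_force: [4.3, 0.5, 4.9]
width: 0.0139
```

```bash
python3 -m handwheel '[[[-0.0138,-0.0019,0],[0,0,0.1667],0.1],[[-0.0138,-0.0019,0],[0,0,0.1667],0.1],[[-0.0272,-0.0057,0],[0,0,0.3333],0.1],[[-0.0272,-0.0057,0],[0,0,0.3333],0.1],[[-0.04,-0.0112,0],[0,0,0.5],0.1],[[-0.04,-0.0112,0],[0,0,0.5],0.1],[[-0.052,-0.0184,0],[0,0,0.6667],0.1],[[-0.052,-0.0184,0],[0,0,0.6667],0.1],[[-0.063,-0.027,0],[0,0,0.8333],0.1],[[-0.063,-0.027,0],[0,0,0.8333],0.1],[[-0.0728,-0.0369,0],[0,0,1],0.1],[[-0.0728,-0.0369,0],[0,0,1],0.1]]'
python3 -m handwheel '[[[0,0,0],[0,0,0],0.1],[[0,0,0],[0,0,0],0.1],[[0,0,0],[0,0,0],0.1],[[0,0,0],[0,0,0],0.1]]'
```

```text
t: 37.5
position: [0.5038, 0.3932, 0.2102]
orientation: [0.003, 0.346, 0.938, 0.001]
ft_force: [6.5, -2.2, 6.0]
width: 0.0138
t: 37.83
position: [0.5043, 0.3937, 0.2102]
orientation: [0.003, 0.348, 0.937, 0.001]
ft_force: [5.6, -2.7, 7.1]
width: 0.0134
```

```bash
python3 -m handwheel '[[[0,0,0],[0,0,0],0.2],[[0,0,0],[0,0,0],0.3],[[0,0,0],[0,0,0],0.4],[[0,0,0],[0,0,0],0.4],[[0,0,0],[0,0,0],0.4],[[0,0,0],[0,0,0],0.4],[[0,0,0.03],[0,0,0],0.4],[[0,0,0.07],[0,0,0],0.4],[[0,0,0.11],[0,0,0],0.4],[[0,0,0.1375],[0,0,0],0.4],[[0,0,0.1375],[0,0,0],0.4]]'
python3 -m handwheel '[[[-0.1275,-0.31,0],[0,0,0],0.4],[[-0.1275,-0.31,0],[0,0,0],0.4],[[-0.1275,-0.31,0],[0,0,0],0.4],[[-0.1275,-0.31,0],[0,0,0],0.4],[[-0.1275,-0.31,0],[0,0,0],0.4],[[-0.1275,-0.31,0],[0,0,0],0.4],[[-0.1275,-0.31,0],[0,0,0],0.4],[[-0.1275,-0.31,0],[0,0,0],0.4]]'|grep pos
python3 -m handwheel '[[[-0.1275,-0.31,0],[0,0,0],0.4],[[-0.1275,-0.31,0],[0,0,0],0.4],[[-0.1275,-0.31,0],[0,0,0],0.4],[[-0.1275,-0.31,0],[0,0,0],0.4],[[-0.1275,-0.31,0],[0,0,0],0.4],[[-0.1275,-0.31,0],[0,0,0],0.4],[[-0.1275,-0.31,0],[0,0,0],0.4],[[-0.1275,-0.31,0],[0,0,0],0.4],[[-0.1275,-0.31,0],[0,0,0],0.4]]'
python3 - <<'E'
from fit import *
cap()
h=cv2.cvtColor(cams["top"]["pixels"],cv2.COLOR_BGR2HSV);M=cv2.inRange(h,(110,160,60),(125,255,255));M[:, :70]=0;M[:,150:]=0
ys,xs=np.nonzero(M)
P=np.array([atz("top",(x,y),.231)[:2] for x,y in zip(xs,ys)],np.float32);l=cv2.fitLine(P,cv2.DIST_L2,0,.01,.01).ravel();print(len(xs),l,np.degrees(np.arctan2(l[1],l[0])))
v=P.mean(0)-[.567,.339];print("centroid dir",np.degrees(np.arctan2(v[1],v[0])))
t=cams["top"]["pixels"];s=cams["side"]["pixels"]
cv2.imwrite("pics/q.png",np.hstack([cv2.resize(s[150:310,160:280],(450,600),interpolation=cv2.INTER_CUBIC),np.vstack([cv2.resize(t[145:220,85:160],(340,340),interpolation=cv2.INTER_CUBIC),cv2.resize(t[145:220,190:288],(340,260),interpolation=cv2.INTER_CUBIC)])]))
for n in("red","yellow","black"):
    X={"red":(.5085,.0643,.174),"yellow":(.4985,.146,.174),"black":(.517,-.018,.174)}[n]
    a,b=blob("side",n,proj("side",X),12),blob("top",n,proj("top",X),12)
    if a and b: print(n,*tri(a[0],b[0]))
for n in("beaker","mug","jar","wooden_spoon","soap_bottle"):
    print(n,[[np.round(x["uv"],1).tolist() for x in arm.spot_point(n,c)][:1] for c in cams])
E
```

```text
t: 38.75
position: [0.503, 0.3953, 0.3256]
orientation: [0.004, 0.346, 0.938, 0.005]
ft_force: [-0.8, -0.1, 1.4]
width: 0.0343
position: [0.3984, 0.1436, 0.3183]
t: 40.17
position: [0.2981, -0.1018, 0.3176]
orientation: [-0.0, 0.347, 0.938, 0.001]
ft_force: [-0.1, -0.1, 0.3]
width: 0.0345
82 [ 0.7646 -0.6445  0.5072  0.3868] -40.126846
centroid dir 141.34569206221497
red [0.5108 0.0672 0.1769] 0.18393834205916845
yellow [0.5004 0.1461 0.1765] 0.78275322594834
black [ 0.5167 -0.015   0.1736] 2.9857784637415317
beaker [[[305.3, 225.0]], [[282.7, 247.3]]]
mug [[[199.3, 172.5]], [[329.4, 113.7]]]
jar [[[304.3, 311.1]], [[183.1, 268.4]]]
wooden_spoon [[[347.5, 168.6]], [[384.2, 282.0]]]
soap_bottle [[[146.3, 340.1]], [[126.7, 146.1]]]
```

View pics/q.png

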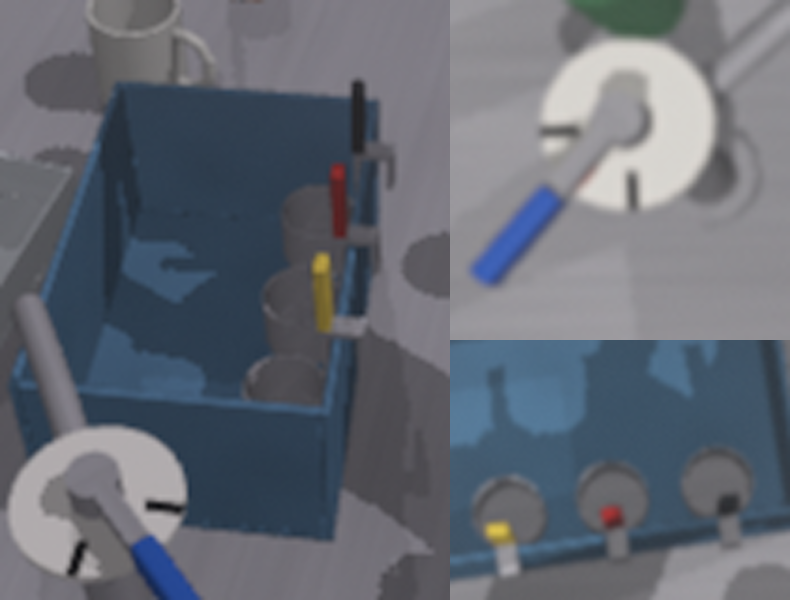

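The last picture shows the red tick covered by the lever (only a parallax sliver at (590,178)). All three dippers hang upright on the near wall with their cups inside. Lever turned 45.4° from shut as measured, against 45.0° wanted. The bystanders are unmoved.

```bash
python3 -c "
from workcell import arm
print(arm.close_job())"
```

```text
the job is handed in; nothing more can be done
None
```

The dippers are ready to soak, and I handed the job in at about 40 s of the 200 s allowed. I pushed the tap shut against its stop, feeling about 7 N of resistance. Then I hung the three dippers that were there (black, yellow and red; no green one) over the basin's near wall. Last, I turned the lever back to half open, on the red tick.

**Last checks:**
- **Dippers:** all three grips stand at z ≈ 0.174–0.177 m, as expected when hanging on the rim. The pictures show them upright, cups inside and clear of the floor.
- **Lever:** the camera read a turn of 45.4° from shut, against the 45° wanted. It covers the red tick except for a thin sliver in the top view, which I put down to viewing angle.
- **Other things:** the beaker, mug, jar and spoon showed no movement beyond detection noise. I compared the soap bottle only in the top view, because it was not detected in the first side picture. I left the orange look-alike alone.

**What disagreed:**
- **Red dipper knocked:** it moved about 2 cm early in the run, so I measured it again before picking it up.
- **Red not detected:** the network missed the red dipper once it was hung, so I confirmed it by its colour and in the last picture.
- **Black touched the wall:** its handle pressed the inner wall with about 8 N while being lowered, so I shifted it before letting go.

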